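# Square a bisque tile in the decorating jig

## Robot

A 6-joint arm with a two-finger parallel gripper is mounted at the origin on the work surface. World frame = base frame: x ahead of the robot, y to its left, z up, the work surface at z = 0. Lengths are in m, angles in degrees, forces in N, time in s.
With the tool pointing down it reaches from about 0.275 to 0.75 m from the base axis. Payload 10.2 kg.
Tool frame: the origin (TCP) lies at the very end of the fingers, on their centre line; the grasp point (between the pads) lies 19 mm behind it; x points along the fingers, y is the direction in which the jaws open and shut, and the axes are right-handed (so a half turn about x gives the same grasp; the last joint's range is limited). The gripper opens to 88 mm and grips with 3 to 60 N. Pads are 18 mm wide; open, the fingers measure 123 mm over their backs; the gripper's body (75 mm by 187 mm) begins 45 mm behind the grasp point.
Start: joints at [52.231, 17.928, 85.812, -0, 76.261, -12.8], TCP at [0.222, 0.476, 0.239] pointing down, gripper open.
Joint ranges: [-168.41, 168.41], [-55.51, 124.54], [10.69, 146.95], [-70.63, 250.63], [1, 178], [-165.06, 165.06]. Speed limits (degrees/s): [136.94, 136.94, 172.46, 180, 180, 180].

## Interface

Orientations are given as [roll, pitch, yaw] about the fixed x, y, z axes, in that order (R = Rz(yaw) Ry(pitch) Rx(roll)).
In Python, from bench import readout, camera, ticket gives the robot as it stands. The module is installed in compiled form; this text tells all that it offers.
- The arm moves only by the tool arm_command, never from a script. Its argument "targets" is a list that holds one entry, the list of rows, each a list of 5 numbers: the shift along the tool's x, y, z in m, then the turn about the tool's x in degrees, then the opening in per cent of the stroke, from 0 (shut) to 100 (fully open). A call has 1 to 5 rows; each row is the pose to reach, as a shift and turn from the pose commanded when the call began, along the tool's axes at that moment; what a row does not reach only later rows make up. A row lasts 1/8 s, in which the tool goes at most 62.5 mm and 10.7 degrees, less where a joint would pass 70% of its speed; a pose out of reach is approached as far as the arm can. A call with a gripper value outside its range is refused whole. The fingers move at their own pace and stop on an object; "newtons" is the grip in N (left out, the last holds). Time passes only in rows, so rows that repeat a pose let the fingers close. It gives the time, the measured TCP pose, the force and the opening at its end, in the units of the state.
- readout.get_state(): the state, without advancing time (a new reading comes with each control period).
- camera(name): name is "scene" or "top" or "wrist"; returns a dict with "color" (480x640x3 uint8, red, green, blue), "z_map" (480x640 float32, m along the optical axis (not along the pixel's ray), 0 where there is no reading), "fov_y" (degrees; the focal length in pixels is half the picture's height over the tangent of half this angle, whatever the lens; pixels are square), "cx", "cy" (the principal point, pixels), "dist_coeffs" ([k1, k2, p1, p2, k3] as OpenCV has them; the pictures are not rectified), "rvec" (rotation vector, rad) and "tvec" (3), from world to camera coordinates, as OpenCV has them; the wrist camera has in their place "hand_eye" (4x4, takes a point from camera to tool coordinates, whose origin is the TCP and whose axes are the tool frame's). Camera axes: x right, y down, z forward; pixel columns grow to the right and rows downward; lengths in m; the calibration is good to about 2 mm. A picture is of the moment at which its call begins: read the wrist's pose just before it.
- ticket.finish_job(): hands the job in, once; it reports no verdict.
The state is a dict: "clock": time; "joint_positions": joint angles; "joint_velocities": joint speeds; "joint_efforts": joint torques, N m; "tool_pos": TCP position; "ee_rot": TCP orientation; "ft_force": force on the tool from outside, world axes, zero at the start; "ft_torque": the same for the moment, N m; "width": finger opening in m.
Only numpy, scipy, OpenCV 4.12 (cv2) and the standard library are available. Lean on these libraries where they do the work, as an engineer would, in place of code of your own. Each camera call takes 0.05 s, during which the arm holds its last target.

## Task

Set the loose tile in the jig ready for decorating: keeping its notched corner on the steel peg, push the opposite corner so that the tile swings round flat on the board until its near edge is pressed snugly on the rubber-faced stop of the fence, and hold it there a moment with a gentle, steady push. Then slide the steel keeper fully across behind the tile's far edge and let go. Bisque chips easily, so never push it hard or lift it, and leave the other things where they are.

Things in the scene. Friction and masses are not known exactly. Their poses are not given: they have to be found in the camera images.
- jig: Plywood board 290 mm (its y) by 220 mm (its x), top face 12 mm above the table, fixed in front of the robot with some yaw. Origin: centre of its underside; x to the far side, y left, z up. It carries the peg (near left), the fence with its stop (near edge, right of the peg) and the keeper (far right corner).
- peg: Upright steel pin, 12 mm diameter, 22 mm high, fixed on the jig at jig (-70, 60) mm. Origin: on its axis at the board's top face. It does not move.
- fence: Fixed wooden block 42 mm wide. Origin: at jig (-80, -31, 12) mm. A screw carries a rubber stop (22 mm wide, 20 mm high) facing jig +x; its face stands anywhere from 6 mm behind to 6 mm before the origin (not reported: find it by feel) and gives 1 mm per 15 N, springing back. The tile is home when it presses here with 3 to 12 N for half a second; friction takes a few N more of the push.
- tile: Loose white bisque tile 140 (its x) by 110 (its y) by 14 mm, 0.3 to 0.55 kg. Its -x +y corner has a 16 by 16 mm notch for the peg. Origin: underside, where the peg's axis lies with both notch faces on the peg; the outline spans x -10 to 130, y 10 to -100 mm. Starts turned 0.25 to 0.6 rad anticlockwise from the jig, notch a few mm off the peg; ends within 0.07 rad of the jig. Chips above 18 N.
- tile_center (a point): Centre of the tile's outline, half-way up (7 mm above its underside). The tile slides flat on the board with 1 to 4 N of push and is too wide to grasp. Chipping: more than 18 N from the fingers, on the fence or on the peg.
- tile_push (a point): Point on the tile's far edge face (tile +x side), 22 mm from its right (-y) end, half-way up: the corner to push, opposite the notch. Pushing square to the edge turns the tile clockwise about the peg. A sideways push towards the peg wedges it, so yield along the edge. If a gap stays at the peg, pushing the left (+y) end of the same edge closes it.
- keeper_grip (a point): Centre of the keeper's upright wooden grip (22 mm along jig x, 14 mm along jig y, from 17 mm below to 15 mm above this point), 42 mm above the table. It stands on a flat steel bar, 12 mm wide, that reaches 40 mm from it towards the jig's +y. The bar passes 2 mm or more behind the far edge of a tile that is home; a tile not home may block it.
- keeper (a joint): Travel of the keeper along the jig's +y, in m: 0 fully drawn back, 0.05 fully across (stop). It starts between 0 and 0.012. It slides with about 2 N of friction and stays where it is left.
- pot_center (a point): Bystander: small closed pot, 32 mm diameter, 42 mm high, standing on the jig's board near its near left corner. Centre.
- bowls_center (a point): Bystander: stack of white bowls, 120 mm diameter, about 95 mm high, left of the jig. 40 mm above its foot.
- tiles_center (a point): Bystander: stack of four plain tiles without notches, 140 by 110 mm, 56 mm high, right of the jig. Centre.
- cup_center (a point): Bystander: white cup, 74 mm diameter, 85 mm high, near right. Centre.
- brush_grip (a point): Bystander: paint brush 170 mm long lying on the table, near left. On its handle.
Mind the look-alikes: they are no part of the job. What is shaped like the tile but brown or purple is not meant.

How it is judged (in metres and radians):
On the way, in this order (a step that is already met when the one before it is completed fails the run):
1. the tile, its notch on the peg, is turned and pressed on the fence's stop with 3 to 12 N for 0.4 s (contact force between tile and fence between 3 and 12 N and angle between the x axis of tile and the x axis of jig, either way round below 0.1 rad and horizontal distance between tile and peg below 0.008 m), for 0.4 s.
2. the keeper is slid fully across (value of joint keeper above 0.045 m), for 0.2 s.
At the end, for the whole second after the job is handed in: The tile lies flat on the board, turned to within 0.09 rad of the jig, its notch on the peg within 5 mm (tile origin to peg axis), at rest, and the keeper is across by at least 45 of its 50 mm (value of joint keeper above 0.045 m and angle between the x axis of tile and the x axis of jig, either way round below 0.09 rad and horizontal distance between tile and peg below 0.005 m and z of tile in the frame of jig below 0.015 m and angle between tile's own z axis and vertical below 0.03 rad and linear speed of tile below 0.01 m/s); the robot touches nothing.
It fails at once if the tile is pushed with more than 18 N by the fingers (contact force between the fingers and tile above 18 N).
It fails at once if the tile is pressed on the fence or the peg with more than 18 N (contact force between tile and fence above 18 N or contact force between tile and peg above 18 N).
It fails at once if the tile is lifted or tipped off the board (angle between tile's own z axis and vertical above 0.15 rad or z of tile in the frame of jig above 0.022 m).
It fails at once if the notched corner leaves the peg (more than 20 mm) (horizontal distance between tile and peg above 0.02 m).
It fails at once if a bystander is moved by more than 30 mm (distance of any of pot_center, bowls_center, tiles_center, cup_center, brush_grip from where it was at the start of the episode above 0.03 m).
It also fails if it takes over 67 s, if anything falls off the work surface, if the arm or the gripper's body presses on something with over 40 N, if the wrist force passes 120 N, or if a joint passes its speed limit or range.

## Working session

There is one attempt and no reset: what is moved stays moved. The work goes in short steps, Python scripts to look and compute and a tool call to move; the robot and the scene stay as the last step left them, time stands still between calls to the robot, and variables do not carry over. Pictures are saved under pics/ and viewed, and the job is handed in when it is done.

Besides the shell and the picture viewer there is one more tool, called after "Emit:" as a command line: name --argument value ..., lists and objects as JSON in quotes. arm_command: Moves the arm, as the interface text tells. Its arguments: {"type":"object","properties":{"targets":{"type":"array"},"newtons":{"type":"number"}},"required":["targets"]}

```bash
mkdir -p pics; ls
cat > h.py <<'E'
import numpy as np,cv2,pickle
from bench import readout,camera,ticket
def K(c):
    f=240/np.tan(np.radians(c['fov_y'])/2); return np.array([[f,0,c['cx']],[0,f,c['cy']],[0,0,1.]])
def cap(n):
    s=readout.get_state(); c=camera(n); c['state']=s
    if 'hand_eye' in c:
        from scipy.spatial.transform import Rotation as R
        T=np.eye(4);T[:3,:3]=R.from_euler('xyz',s['ee_rot'],degrees=True).as_matrix();T[:3,3]=s['tool_pos']
        c['T']=T@np.array(c['hand_eye'])
    else:
        T=np.eye(4);T[:3,:3]=cv2.Rodrigues(np.array(c['rvec'],float))[0];T[:3,3]=np.ravel(c['tvec']);c['T']=np.linalg.inv(T)
    return c
def ray(c,uv):
    p=cv2.undistortPoints(np.array(uv,float).reshape(-1,1,2),K(c),np.array(c['dist_coeffs'],float))[:,0]
    return c['T'][:3,3],np.c_[p,np.ones(len(p))]@c['T'][:3,:3].T
def onz(c,uv,z):
    o,d=ray(c,uv); return o+d*((z-o[2])/d[:,2])[:,None]
def depth(c,uv):
    o,d=ray(c,uv); z=np.array([c['z_map'][int(round(v)),int(round(u))] for u,v in uv]); return o+d*z[:,None]
def proj(c,P):
    Ti=np.linalg.inv(c['T']);return cv2.projectPoints(np.array(P,float).reshape(-1,3),cv2.Rodrigues(Ti[:3,:3])[0],Ti[:3,3],K(c),np.array(c['dist_coeffs'],float))[0][:,0]
def save(c,f): cv2.imwrite(f,c['color'][:,:,::-1])
def crop(c,f,x0,y0,w,h,s): cv2.imwrite(f,cv2.resize(c['color'][y0:y0+h,x0:x0+w,::-1],None,fx=s,fy=s,interpolation=cv2.INTER_CUBIC))
E
python3 - <<'E'
from h import *
d={}
for n in('scene','top','wrist'):
    d[n]=cap(n);save(d[n],f'pics/{n}0.png');print(n,d[n]['T'][:3,3],d[n]['fov_y'])
pickle.dump(d,open('d0.pkl','wb'));print(readout.get_state())
E
```

```text
pics
scene [1.17868132 1.00308804 0.8986861 ] 43.32574966198386
top [0.25289935 0.02427711 1.59530146] 46.92245813250965
wrist [0.15362198 0.50785791 0.38436614] 63.32918266968221
{'clock': 0.15, 'joint_positions': array([ 5.22318627e+01,  1.79520273e+01,  8.58421280e+01, -7.24376343e-04,
        7.62604096e+01, -1.27987476e+01]), 'joint_velocities': array([-0.07522587, -0.21337459, -0.08820432, -0.05224788,  0.03916936,
       -0.03638114]), 'joint_efforts': array([ 1.48234187e-03, -4.02306211e+01, -2.52316046e+01,  6.94781402e-02,
        3.44654045e-02, -7.68363975e-05]), 'tool_pos': array([0.22151551, 0.47578688, 0.23830537]), 'ee_rot': array([-102.06009503,   89.94543063, -127.02931233]), 'ft_force': array([-0.23488745, -0.28626011,  0.00504425]), 'ft_torque': array([-0.00797193,  0.01478453, -0.06303029]), 'width': 0.088296465748203}
```

View pics/scene0.png

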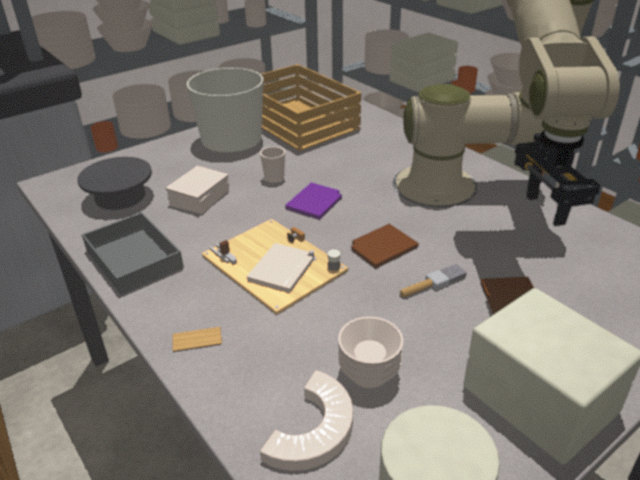

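View pics/top0.png

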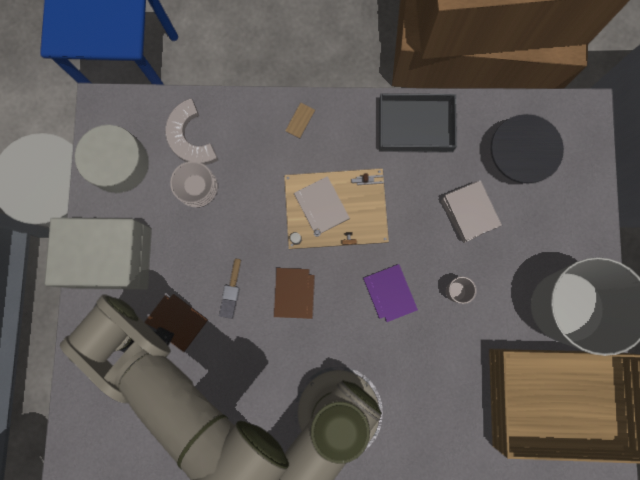

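View pics/wrist0.png

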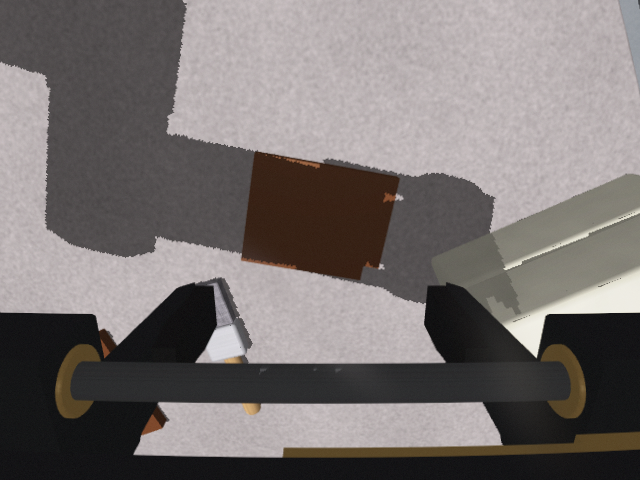

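The white tile on the wooden jig is at top (321,206) and scene (282,267). The look-alikes are a brown slab at top (294,293), a dark brown one (176,322), a purple one (390,292) and the tile stack (472,210). Only the white one on the board, with its notch at the peg, fits the description, so I'll enlarge it.

Run:
```python
from h import *
d=pickle.load(open('d0.pkl','rb'))
crop(d['top'],'pics/top_c.png',275,155,125,100,6)
crop(d['scene'],'pics/scene_c.png',195,210,165,110,4.8)
```

```text
(no output)
```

View pics/top_c.png

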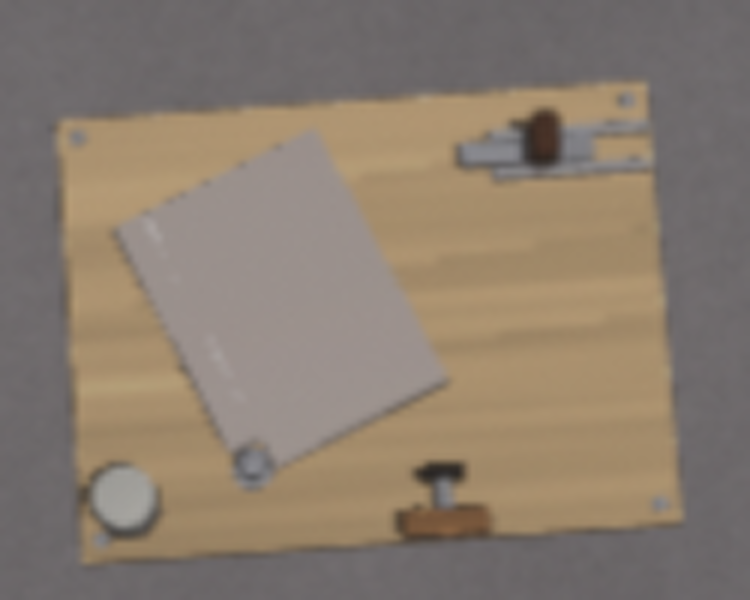

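View pics/scene_c.png

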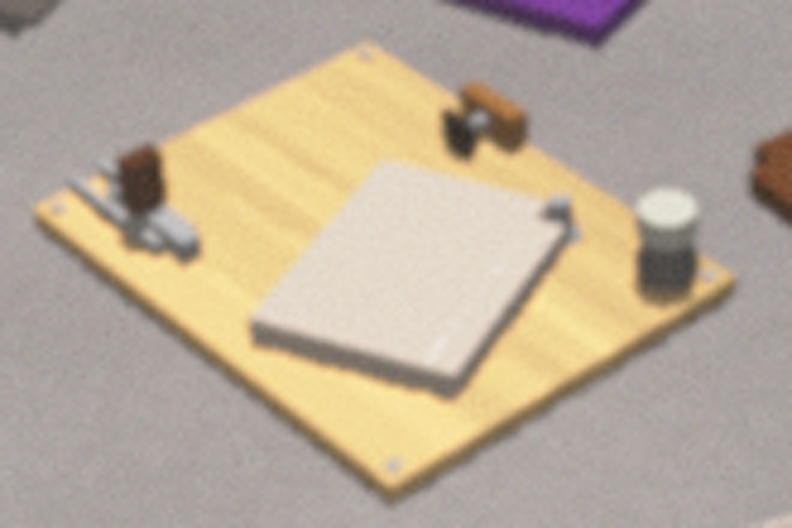

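The crop confirms it: the white tile's notch is at the steel peg (250,462 in the crop), with the keeper top right (540,140), the fence stop at (440,475) and the pot at (124,498). Next I'll compute positions.

```bash
cat > m.py <<'E'
from h import *
d=pickle.load(open('d0.pkl','rb'))
def tc(L): return [(275+(x+.5)/6-.5,155+(y+.5)/6-.5) for x,y in L]
def sc(L): return [(195+(x+.5)/4.8-.5,210+(y+.5)/4.8-.5) for x,y in L]
t,s=d['top'],d['scene']
B=onz(t,tc([(58,120),(647,83),(683,522),(82,563)]),.012)   # FL FR NR NL
Bs=onz(s,sc([(388,492),(37,208),(368,42),(733,282)]),.012)
for X in (B,Bs):
    print(X[:,:2].round(4)); print([np.linalg.norm(X[i]-X[(i+1)%4]).round(4) for i in range(4)],X.mean(0).round(4),
    [np.degrees(np.arctan2(*(a-b)[[1,0]])).round(2) for a,b in((X[0],X[3]),(X[1],X[2]))],[np.degrees(np.arctan2(*(a-b)[[1,0]])).round(2)-90 for a,b in((X[0],X[1]),(X[3],X[2]))])
T=onz(t,tc([(115,232),(315,130),(448,380),(275,472)]),.026)
Ts=onz(s,sc([(458,380),(253,325),(382,160)]),.026)
print(T.round(4),Ts.round(4))
print('peg top',onz(t,tc([(252,460)]),.034),onz(s,sc([(560,207)]),.034))
print('keeper grip top',onz(t,tc([(545,122)]),.057),onz(s,sc([(140,158)]),.057))
print('pot',onz(t,tc([(124,495)]),.054),onz(s,sc([(667,207)]),.054))
print('stop',onz(t,tc([(415,465),(465,465)]),.032))
# depth checks
print(depth(t,tc([(280,300),(200,480),(545,122)]))[:,2],depth(s,sc([(350,280),(140,160)]))[:,2])
E
python3 m.py
```

```text
[[ 0.6679  0.1686]
 [ 0.6906 -0.1197]
 [ 0.4738 -0.1376]
 [ 0.4493  0.151 ]]
[np.float64(0.2892), np.float64(0.2176), np.float64(0.2897), np.float64(0.2193)] [0.5704 0.0156 0.012 ] [np.float64(4.61), np.float64(4.73)] [np.float64(4.510000000000005), np.float64(4.859999999999999)]
[[ 0.6748  0.1716]
 [ 0.6941 -0.1167]
 [ 0.4777 -0.136 ]
 [ 0.4579  0.1535]]
[np.float64(0.289), np.float64(0.2173), np.float64(0.2902), np.float64(0.2176)] [0.5761 0.0181 0.012 ] [np.float64(4.79), np.float64(5.09)] [np.float64(3.8400000000000034), np.float64(3.9099999999999966)]
[[ 0.6091  0.1383  0.026 ]
 [ 0.6611  0.0424  0.026 ]
 [ 0.5389 -0.0235  0.026 ]
 [ 0.4929  0.0587  0.026 ]] [[ 0.6145  0.1424  0.026 ]
 [ 0.6669  0.0482  0.026 ]
 [ 0.5442 -0.0231  0.026 ]]
peg top [[0.49725226 0.06959087 0.034     ]] [[0.50395655 0.0749045  0.034     ]]
keeper grip top [[ 0.65849509 -0.0672577   0.057     ]] [[ 0.65886819 -0.06407067  0.057     ]]
pot [[0.47653703 0.12880855 0.054     ]] [[0.47947159 0.12907334 0.054     ]]
stop [[ 0.49637534 -0.00809782  0.032     ]
 [ 0.49674942 -0.03191022  0.032     ]]
[0.03277827 0.00767263 0.05459248] [0.0248331  0.05393372]
```

```bash
cat >> h.py <<'E'
from scipy.spatial.transform import Rotation as R
def tool():
    s=readout.get_state(); M=R.from_euler('xyz',s['ee_rot'],degrees=True).as_matrix(); return s,np.array(s['tool_pos']),M
def yaw(M): return np.degrees(np.arctan2(M[1,1],M[0,1]))
def go(p,yawdeg=None):
    s,q,M=tool(); sh=M.T@(np.array(p)-q); out=''
    if yawdeg is not None:
        t=-(yawdeg-yaw(M)); t=(t+180)%360-180; out=t
    print('t',s['clock'],'pos',q.round(4),'yaw',yaw(M).round(2),'shift mm',(sh*1000).round(1),'turn',out)
E
python3 - <<'E'
from h import *
s,q,M=tool();print(M.round(3),yaw(M)); print(cap('wrist')['hand_eye'])
for y in(4.7,184.7,94.7,-85.3): go([.45,0.03,.25],y)
E
```

```text
[[-0.001  0.422  0.907]
 [-0.001  0.907 -0.422]
 [-1.    -0.001 -0.   ]] 65.03078800472358
[[-7.73007254e-04 -2.94493358e-01  9.55653214e-01 -1.46106930e-01]
 [ 9.99999590e-01  2.22142150e-04  8.77333234e-04  2.88095021e-04]
 [-4.70659669e-04  9.55653500e-01  2.94493065e-01 -7.51179221e-02]
 [ 0.00000000e+00  0.00000000e+00  0.00000000e+00  1.00000000e+00]]
t 0.2 pos [0.2215 0.4758 0.2384] yaw 65.03 shift mm [ -11.4 -307.7  395.3] turn 60.330870514855036
t 0.2 pos [0.2215 0.4758 0.2384] yaw 65.03 shift mm [ -11.4 -307.7  395.3] turn -119.66912948514495
t 0.2 pos [0.2215 0.4758 0.2384] yaw 65.03 shift mm [ -11.4 -307.7  395.3] turn -29.669129485144964
t 0.2 pos [0.2215 0.4758 0.2384] yaw 65.03 shift mm [ -11.4 -307.7  395.3] turn 150.33087051485506
```

Run:
```python
from h import *
go([.625,.03,.25],94.7)
```

```text
t 0.2 pos [0.2215 0.4758 0.2384] yaw 65.03 shift mm [ -11.5 -233.9  553.9] turn -29.669129485144964
```

Emit:
arm_command --targets '[[[-0.002,-0.02,0.046,0,0],[-0.004,-0.04,0.092,0,0],[-0.006,-0.06,0.138,0,0],[-0.008,-0.08,0.184,0,0],[-0.01,-0.1,0.23,0,0]]]'

```text
clock: 0.82
tool_pos: [0.3888, 0.2868, 0.2488]
ee_rot: [179.3, 90.0, 154.4]
ft_force: [0.6, 0.5, -0.1]
width: 0.0402
```

Emit:
arm_command --targets '[[[0,-0.02,0.046,0,0],[0,-0.04,0.092,0,0],[0,-0.06,0.138,0,0],[0,-0.08,0.184,0,0],[0,-0.1,0.23,0,0]]]'

```text
clock: 1.45
tool_pos: [0.5551, 0.099, 0.2486]
ee_rot: [-178.3, 90.0, 156.7]
ft_force: [0.1, 0.8, -0.2]
width: 0.0005
```

Emit:
arm_command --targets '[[[0,-0.01,0.03,-6,0],[0,-0.02,0.06,-12,0],[0,-0.03,0.08,-18,0],[0,-0.034,0.092,-24,0],[0,-0.034,0.094,-29.7,0]]]'

```text
clock: 2.08
tool_pos: [0.6254, 0.0292, 0.2481]
ee_rot: [169.9, 90.0, 174.7]
ft_force: [-0.4, 0.9, 0.9]
width: 0.0004
```

Run:
```python
from h import *
go([.625,.03,.25],94.7)
c=cap('wrist');save(c,'pics/w1.png');pickle.dump(c,open('w1.pkl','wb'));print(readout.get_state()['ft_force'],readout.get_state()['width'])
```

```text
t 2.075 pos [0.6254 0.0292 0.2481] yaw 94.87 shift mm [-1.9  0.8 -0.3] turn 0.17130222361282677
[-0.262506    0.43051923  0.17565721] 0.00024383439554915415
```

View pics/w1.png

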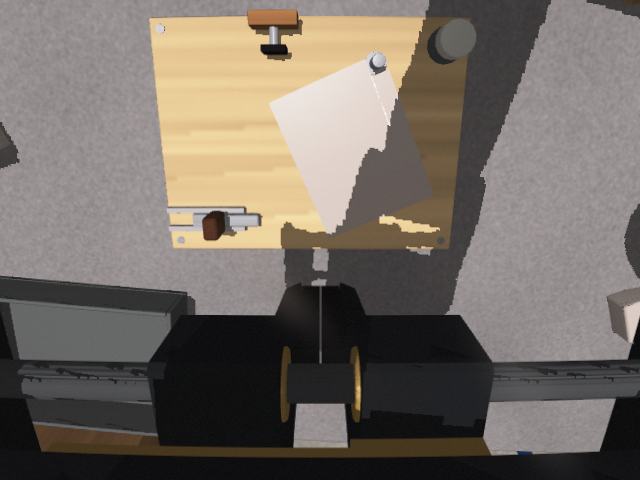

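The wrist view shows the whole jig upside down: peg (377,62), tile corners (270,104), (328,236), (433,193), keeper grip (213,226), stop (273,48). I'll enlarge it.

Run:
```python
from h import *
c=pickle.load(open('w1.pkl','rb'))
crop(c,'pics/w1a.png',145,5,170,125,4.7);crop(c,'pics/w1b.png',315,5,170,125,4.7)
crop(c,'pics/w1c.png',145,130,170,125,4.7);crop(c,'pics/w1d.png',315,130,170,125,4.7)
```

```text
(no output)
```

View pics/w1a.png

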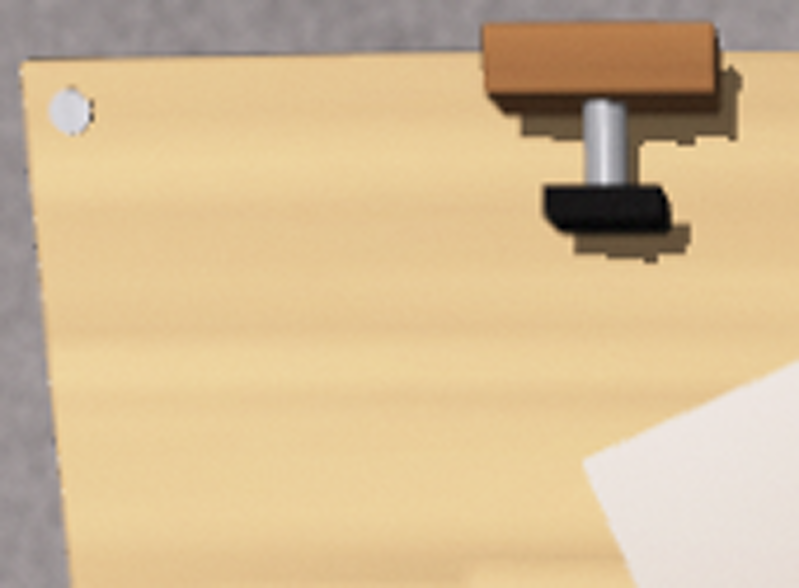

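View pics/w1b.png

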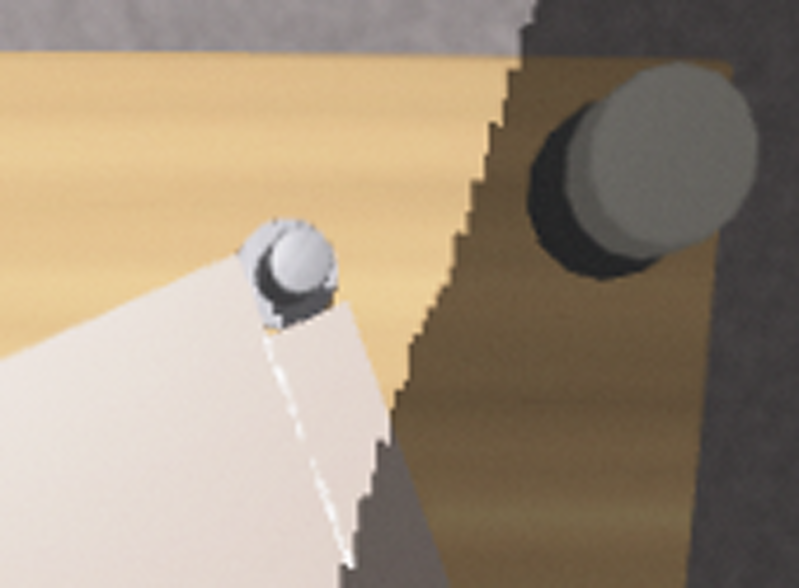

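View pics/w1c.png

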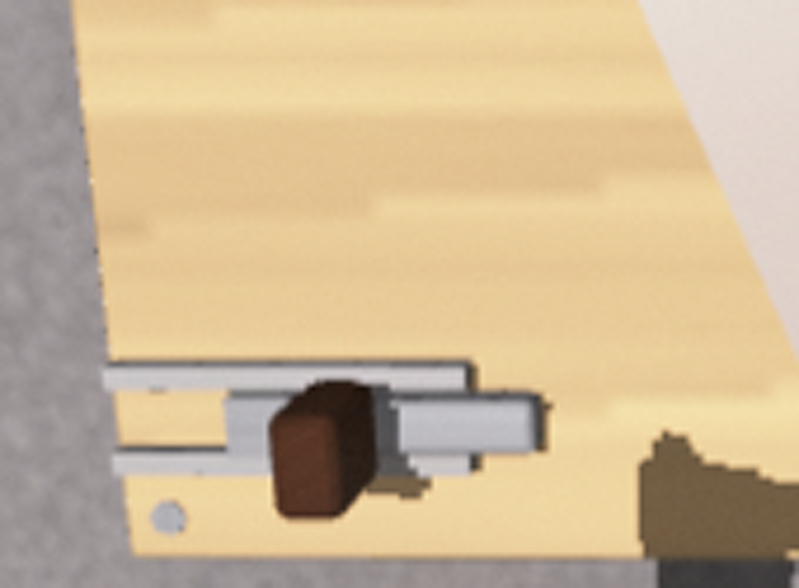

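View pics/w1d.png

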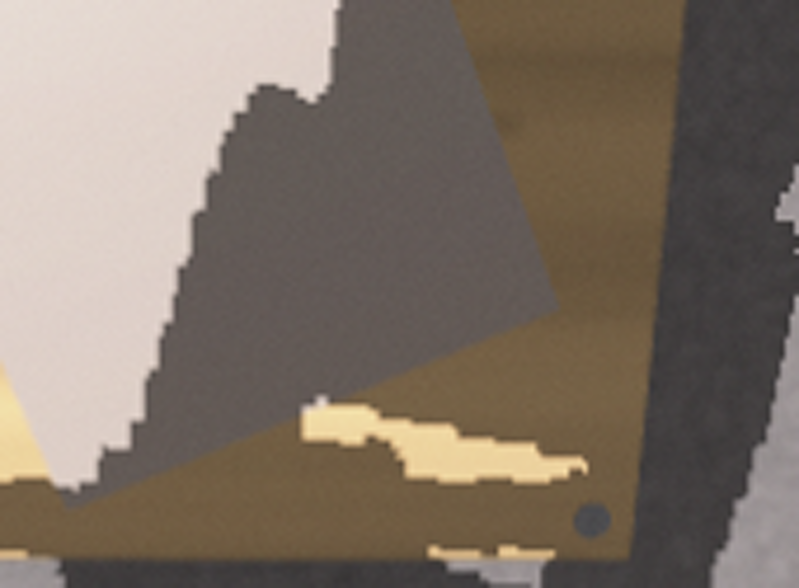

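```bash
cat > m1.py <<'E'
from h import *
c=pickle.load(open('w1.pkl','rb'))
def q(L,ox,oy): return [(ox+(x+.5)/4.7-.5,oy+(y+.5)/4.7-.5) for x,y in L]
a=lambda *L:q(L,145,5); b=lambda *L:q(L,315,5); cc=lambda *L:q(L,145,130); dd=lambda *L:q(L,315,130)
B=onz(c,dd((630,558))+cc((133,556))+a((22,62))+b((733,65)),.012)
X=B;print(X[:,:2].round(4),[np.linalg.norm(X[i]-X[(i+1)%4]).round(4) for i in range(4)],X.mean(0))
print([np.degrees(np.arctan2(*(a_-b_)[[1,0]])).round(2) for a_,b_ in((X[0],X[3]),(X[1],X[2]))],[np.degrees(np.arctan2(*(a_-b_)[[1,0]])).round(2)-90 for a_,b_ in((X[0],X[1]),(X[3],X[2]))])
C=X.mean(0)[:2]; th=np.radians(4.6)
J=np.array([[np.cos(th),-np.sin(th)],[np.sin(th),np.cos(th)]])
tj=lambda P:((P[:,:2]-C)@J*1000).round(1)
print('C',C)
T=onz(c,dd((558,305),(70,507))+a((583,460))+b((237,257),(270,333),(350,303)),.026)
print('tile jig FL FR NR n1 nin n2',tj(T),[np.linalg.norm(T[i]-T[i+1]).round(4) for i in range(5)])
print([np.degrees(np.arctan2(*(T[i]-T[j])[[1,0]])).round(2) for i,j in((1,2),(0,1),(0,5),(3,2))])
print('peg top',tj(onz(c,b((303,261)),.034)))
print('grip top',tj(onz(c,cc((307,467)),.057)),'corners',tj(onz(c,cc((278,510),(335,513),(272,420)),.057)))
print('bar tip L/R z.02',tj(onz(c,cc((535,395),(530,450),(230,395)),.020)))
print('stop front',tj(onz(c,a((565,232),(668,230),(545,190),(662,186)),.032)))
print('pot',tj(onz(c,b((662,158)),.054)), 'depth z',depth(c,a((700,560))+cc((305,465))+b((303,258)))[:,2])
E
python3 m1.py
```

```text
[[ 0.6721  0.1682]
 [ 0.6962 -0.1192]
 [ 0.4788 -0.137 ]
 [ 0.4551  0.15  ]] [np.float64(0.2884), np.float64(0.2181), np.float64(0.288), np.float64(0.2178)] [0.57557648 0.01547662 0.012     ]
[np.float64(4.8), np.float64(4.68)] [np.float64(4.790000000000006), np.float64(4.730000000000004)]
C [0.57557648 0.01547662]
tile jig FL FR NR n1 nin n2 [[ 48.7 119. ]
 [ 92.7  19.3]
 [-34.8 -37.1]
 [-71.6  48.6]
 [-58.2  55.3]
 [-63.7  70.1]] [np.float64(0.109), np.float64(0.1394), np.float64(0.0933), np.float64(0.0149), np.float64(0.0159)]
[np.float64(28.47), np.float64(118.41), np.float64(28.08), np.float64(117.86)]
peg top [[-70.   59.8]]
grip top [[ 75.3 -90. ]] corners [[ 84.1 -96.4]
 [ 84.6 -85.3]
 [ 66.  -96.1]]
bar tip L/R z.02 [[  70.2  -51.3]
 [  82.3  -52.9]
 [  70.4 -116.1]]
stop front [[-74.7 -38.5]
 [-75.  -19.6]
 [-81.9 -42. ]
 [-82.5 -20.6]]
pot [[-85. 118.]] depth z [0.02629975 0.05648572 0.03391806]
```

Everything cross-checks: the board measures 288×218 mm, the peg comes out at jig (-70.0, 59.8), and the tile is turned 23.6° with a gap of about 4 mm at the peg. The stop face is near jig x = -75. Next I'll move to behind the push point.

```bash
cat >> h.py <<'E'
C=np.array([.5756,.0155]);JY=4.7
def rot(d): d=np.radians(d);return np.array([[np.cos(d),-np.sin(d)],[np.sin(d),np.cos(d)]])
def jw(p): return C+rot(JY)@(np.array(p)/1000)
def wj(w): return rot(JY).T@(np.array(w[:2])-C)*1000
def pp(th,x,y,o=(-70,60)): return jw(np.array(o)+rot(th)@np.array([x,y]))  # tile-frame point about peg
def gt(th,x,y,z,yw=None): go([*pp(th,x,y),z],JY+90+(th if yw is None else yw))
E
python3 - <<'E'
from h import *
gt(23.6,152,-78,.12); gt(23.6,152,-78,.018)
E
```

```text
t 2.125 pos [0.6254 0.0294 0.2482] yaw 95.1 shift mm [128.1  39.2  50.1] turn -23.19745012605722
t 2.125 pos [0.6254 0.0294 0.2482] yaw 95.1 shift mm [230.1  39.2  50.2] turn -23.19745012605722
```

Emit:
arm_command --targets '[[[0.04,0.014,0.018,-8,0],[0.08,0.028,0.036,-16,0],[0.128,0.039,0.05,-23.2,0],[0.16,0.039,0.05,-23.2,0],[0.16,0.039,0.05,-23.2,0]]]'

```text
clock: 2.75
tool_pos: [0.6703, 0.0732, 0.0862]
ee_rot: [148.8, 89.7, 176.6]
ft_force: [-0.1, 1.1, 1.0]
width: 0.0003
```

Run:
```python
from h import *
gt(23.6,152,-78,.018)
```

```text
t 2.75 pos [0.6703 0.0732 0.0862] yaw 117.87 shift mm [68.2 -1.   1.4] turn -0.42657156920262196
```

Emit:
arm_command --targets '[[[0.02,0,0.001,0,0],[0.04,0,0.001,0,0],[0.055,0,0.001,0,0],[0.064,0,0.001,0,0],[0.066,0,0.001,0,0]]]'

```text
clock: 3.38
tool_pos: [0.6725, 0.0734, 0.0222]
ee_rot: [150.0, 90.0, 177.9]
ft_force: [-0.0, 0.5, 0.7]
width: 0.0
```

Run:
```python
from h import *
gt(23.6,143,-78,.018);print(readout.get_state()['ft_force'])
c=cap('wrist');save(c,'pics/w2.png')
```

```text
t 3.375 pos [0.6725 0.0734 0.0222] yaw 117.93 shift mm [ 4.2 -0.1 -9.8] turn -0.37202969354760285
[-0.03164686  0.47506747  0.68925018]
```

View pics/w2.png

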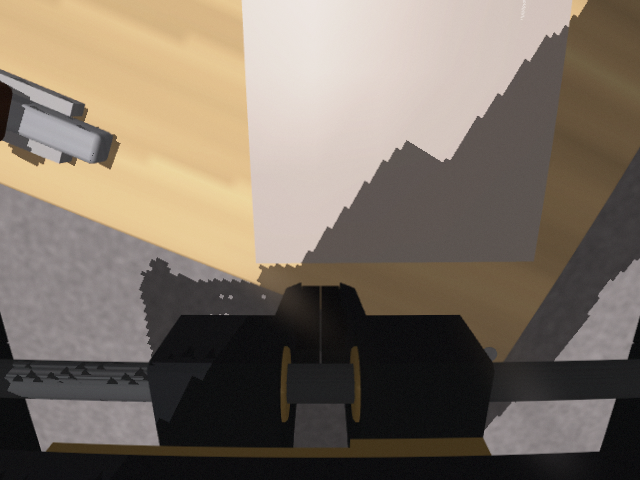

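The finger is lined up behind the far edge, centred about 60 px from its right end. I'll lower it and approach slowly.

Emit:
arm_command --targets '[[[0.003,0,0,0,0],[0.0045,0,-0.002,0,0],[0.0045,0,-0.004,0,0],[0.0045,0,-0.006,0,0],[0.0045,0,-0.008,0,0]]]'

```text
clock: 4.05
tool_pos: [0.6654, 0.0696, 0.0184]
ee_rot: [-30.9, 90.0, -2.9]
ft_force: [0.0, 0.7, -0.7]
width: 0.0006
```

Emit:
arm_command --targets '[[[0,0,-0.001,0,0],[0,0,-0.002,0,0],[0,0,-0.003,0,0],[0,0,-0.004,0,0]]]'

```text
clock: 4.55
tool_pos: [0.6623, 0.0678, 0.0183]
ee_rot: [-25.5, 89.9, 2.4]
ft_force: [3.1, 0.1, -0.3]
width: 0.0004
```

```bash
cat > st.py <<'E'
from h import *
import sys
s,q,M=tool()
f=np.array(s['ft_force']);yw=yaw(M)-90-JY
th=float(sys.argv[1]) if len(sys.argv)>1 else yw
p=wj(q);print('jig',p.round(1),'z',q[2].round(4),'yawrel',yw.round(2),'F jig',(rot(JY).T@f[:2]).round(2),'F tile',(rot(JY+th).T@f[:2]).round(2),'tile xy',(rot(th).T@(p-np.array([-70,60]))).round(1))
E
python3 st.py 23.6
python3 - <<'E'
from h import *
for th in range(22,2,-1): gt(th,140,-78,.0183)
E
```

```text
jig [90.7 45. ] z 0.0183 yawrel 23.23 F jig [ 3.05 -0.16] F tile [ 2.73 -1.37] tile xy [141.2 -78. ]
t 4.55 pos [0.6623 0.0678 0.0183] yaw 117.93 shift mm [ 0.  -3.9 -3.4] turn 1.2316770744849066
t 4.55 pos [0.6623 0.0678 0.0183] yaw 117.93 shift mm [ 0.  -6.3 -4.9] turn 2.2316770744849066
t 4.55 pos [0.6623 0.0678 0.0183] yaw 117.93 shift mm [ 0.  -8.6 -6.3] turn 3.2316770744849066
t 4.55 pos [0.6623 0.0678 0.0183] yaw 117.93 shift mm [  0.  -11.   -7.9] turn 4.231677074484907
t 4.55 pos [0.6623 0.0678 0.0183] yaw 117.93 shift mm [  0.  -13.3  -9.4] turn 5.231677074484907
t 4.55 pos [0.6623 0.0678 0.0183] yaw 117.93 shift mm [  0.  -15.6 -11. ] turn 6.231677074484907
t 4.55 pos [0.6623 0.0678 0.0183] yaw 117.93 shift mm [  0.  -17.9 -12.7] turn 7.231677074484907
t 4.55 pos [0.6623 0.0678 0.0183] yaw 117.93 shift mm [  0.  -20.1 -14.3] turn 8.231677074484907
t 4.55 pos [0.6623 0.0678 0.0183] yaw 117.93 shift mm [  0.  -22.3 -16. ] turn 9.231677074484907
t 4.55 pos [0.6623 0.0678 0.0183] yaw 117.93 shift mm [  0.  -24.5 -17.8] turn 10.231677074484907
t 4.55 pos [0.6623 0.0678 0.0183] 
[... 245 characters left out ...]
31677074484907
t 4.55 pos [0.6623 0.0678 0.0183] yaw 117.93 shift mm [  0.  -32.9 -25.2] turn 14.231677074484907
t 4.55 pos [0.6623 0.0678 0.0183] yaw 117.93 shift mm [  0.  -34.9 -27.1] turn 15.231677074484907
t 4.55 pos [0.6623 0.0678 0.0183] yaw 117.93 shift mm [  0.  -36.9 -29.1] turn 16.231677074484907
t 4.55 pos [0.6623 0.0678 0.0183] yaw 117.93 shift mm [  0.  -38.8 -31.1] turn 17.231677074484907
t 4.55 pos [0.6623 0.0678 0.0183] yaw 117.93 shift mm [  0.  -40.8 -33.1] turn 18.231677074484907
t 4.55 pos [0.6623 0.0678 0.0183] yaw 117.93 shift mm [  0.  -42.6 -35.2] turn 19.231677074484907
t 4.55 pos [0.6623 0.0678 0.0183] yaw 117.93 shift mm [  0.  -44.5 -37.3] turn 20.231677074484907
```

Emit:
arm_command --targets '[[[0,0,-0.001,0,0],[0,-0.002,-0.003,0.6,0],[0,-0.0039,-0.0045,1.2,0],[0,-0.0063,-0.006,2.2,0],[0,-0.0086,-0.0075,3.2,0]]]'

```text
clock: 5.18
tool_pos: [0.6594, 0.0565, 0.0183]
ee_rot: [25.0, 90.0, 49.7]
ft_force: [1.4, 3.2, -0.3]
width: 0.0004
```

```bash
python3 st.py
python3 - <<'E'
from h import *
gt(20,139,-78,.0183)
c=cap('wrist');save(c,'pics/w3.png');crop(c,'pics/w3c.png',220,180,200,140,4)
E
```

```text
jig [86.9 34. ] z 0.0183 yawrel 19.96 F jig [1.66 3.05] F tile [2.6 2.3] tile xy [138.6 -78. ]
t 5.175 pos [0.6594 0.0565 0.0183] yaw 114.66 shift mm [-0.   0.1  0.5] turn -0.043414220292362415
```

View pics/w3.png

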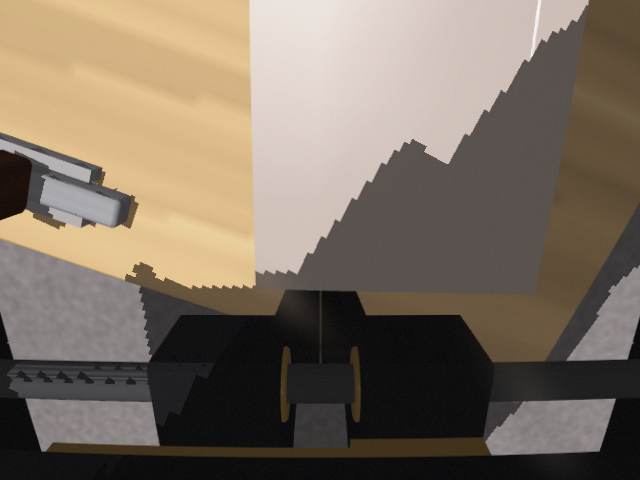

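```bash
cat > tm.py <<'E'
from h import *
import sys
# fit: tile right edge / far edge points -> angle & corner. usage: capture, detect bright/tile manually by pixel args
E
python3 - <<'E'
from h import *
c=cap('wrist');pickle.dump(c,open('w3.pkl','wb'))
crop(c,'pics/w3l.png',225,0,100,300,2);crop(c,'pics/w3r.png',460,200,120,110,5);crop(c,'pics/w3k.png',225,240,100,60,6)
P=onz(c,[(249,5),(255,270),(533,292)],.026); print([wj(p).round(1) for p in P],np.degrees(np.arctan2(*(P[1]-P[0])[[1,0]]))-JY,np.degrees(np.arctan2(*(P[2]-P[1])[[1,0]]))-90-JY)
E
```

```text
[array([ -7.9, -25.5]), array([78.5,  3.5]), array([ 50.3, 109.7])] 18.529734374760107 14.891906374013079
```

View pics/w3r.png

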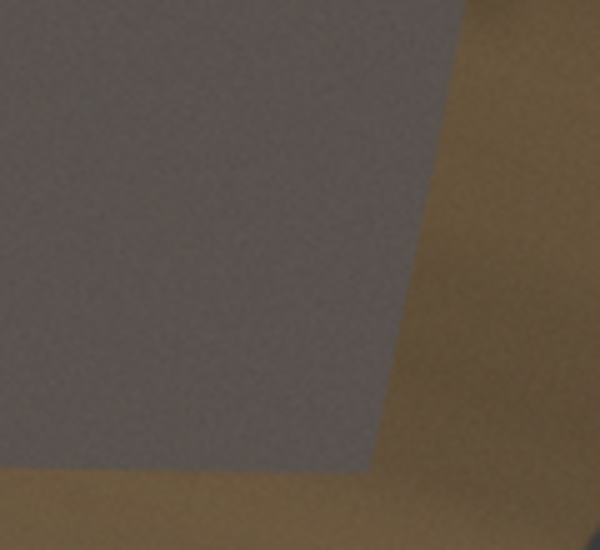

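View pics/w3k.png

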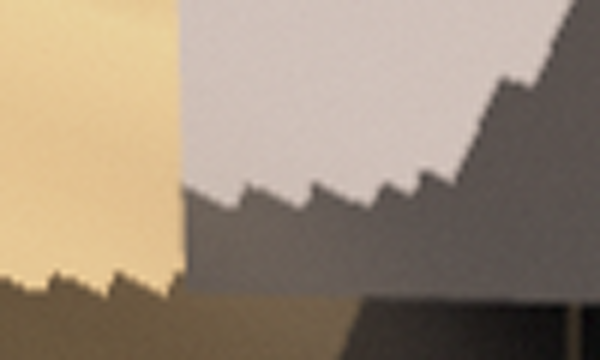

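```bash
cat > tm.py <<'E'
from h import *
def tilefit(c,FR,FL,e):  # pixels far-right, far-left, point on right edge
    P=onz(c,[FR,FL,e],.026); 
    d=np.degrees(np.arctan2(*(P[1]-P[0])[[1,0]]))-90-JY; d2=np.degrees(np.arctan2(*(P[0]-P[2])[[1,0]]))-JY
    a=np.radians(0);fr=wj(P[0]);fl=wj(P[1])
    for th in(d,d2): print('th',round(th,2),'origin',(fr-rot(th)@[130,-100]).round(1),(fl-rot(th)@[130,10]).round(1),'len',np.linalg.norm(fr-fl).round(1))
E
python3 - <<'E'
from tm import *
tilefit(pickle.load(open('w3.pkl','rb')),(255.8,289),(534,294),(249,5))
E
```

```text
th 18.61 origin [-69.   59.4] [-69.1  59.6] len 110.2
th 18.59 origin [-69.   59.5] [-69.1  59.6] len 110.2
```

Run:
```python
from h import *
for th in range(18,4,-1): gt(th,139.3,-75,.0183)
```

```text
t 5.275 pos [0.6594 0.0563 0.0183] yaw 114.68 shift mm [-0.  -1.5 -1.8] turn 1.9781728759165844
t 5.275 pos [0.6594 0.0563 0.0183] yaw 114.68 shift mm [-0.  -3.9 -3.2] turn 2.9781728759165844
t 5.275 pos [0.6594 0.0563 0.0183] yaw 114.68 shift mm [-0.  -6.3 -4.7] turn 3.9781728759165844
t 5.275 pos [0.6594 0.0563 0.0183] yaw 114.68 shift mm [-0.  -8.6 -6.2] turn 4.978172875916584
t 5.275 pos [0.6594 0.0563 0.0183] yaw 114.68 shift mm [ -0.  -10.9  -7.7] turn 5.978172875916584
t 5.275 pos [0.6594 0.0563 0.0183] yaw 114.68 shift mm [ -0.  -13.1  -9.3] turn 6.978172875916584
t 5.275 pos [0.6594 0.0563 0.0183] yaw 114.68 shift mm [ -0.  -15.4 -10.9] turn 7.978172875916584
t 5.275 pos [0.6594 0.0563 0.0183] yaw 114.68 shift mm [ -0.  -17.6 -12.6] turn 8.978172875916584
t 5.275 pos [0.6594 0.0563 0.0183] yaw 114.68 shift mm [ -0.  -19.8 -14.2] turn 9.978172875916584
t 5.275 pos [0.6594 0.0563 0.0183] yaw 114.68 shift mm [ -0.  -21.9 -16. ] turn 10.978172875916584
t 5.275 pos [0.6594 0.0563 0.0183] yaw 114.68 shift mm [ -0.  -24.  -17.7] turn 11.978172875916584
t 5.275 pos [0.6594 0.0563 0.0183] yaw 114.68 shift mm [ -0.  -26.1 -19.5] turn 12.978172875916584
t 5.275 pos [0.6594 0.0563 0.0183] yaw 114.68 shift mm [ -0.  -28.2 -21.4] turn 13.978172875916584
t 5.275 pos [0.6594 0.0563 0.0183] yaw 114.68 shift mm [ -0.  -30.2 -23.3] turn 14.978172875916584
```

Emit:
arm_command --targets '[[[0,-0.0005,-0.002,2,0],[0,-0.003,-0.0034,3,0],[0,-0.0053,-0.0049,4,0],[0,-0.0076,-0.0064,5,0],[0,-0.0099,-0.0079,6,0]]]'

```text
clock: 5.9
tool_pos: [0.6566, 0.044, 0.0183]
ee_rot: [-34.2, 89.9, -15.6]
ft_force: [5.4, 0.6, -0.7]
width: 0.0005
```

```bash
python3 st.py
python3 - <<'E'
from h import *
for th in range(13,7,-1): gt(th,139.1,-74.5,.0183)
E
```

```text
jig [83.1 21.7] z 0.0183 yawrel 13.96 F jig [5.42 0.11] F tile [ 5.29 -1.2 ] tile xy [139.3 -74.1]
t 5.9 pos [0.6566 0.044  0.0183] yaw 108.66 shift mm [ 0.  -2.8 -1.5] turn 0.9598517905752431
t 5.9 pos [0.6566 0.044  0.0183] yaw 108.66 shift mm [ 0.  -5.2 -2.9] turn 1.959851790575243
t 5.9 pos [0.6566 0.044  0.0183] yaw 108.66 shift mm [ 0.  -7.5 -4.3] turn 2.959851790575243
t 5.9 pos [0.6566 0.044  0.0183] yaw 108.66 shift mm [ 0.  -9.9 -5.7] turn 3.959851790575243
t 5.9 pos [0.6566 0.044  0.0183] yaw 108.66 shift mm [  0.  -12.2  -7.2] turn 4.959851790575243
t 5.9 pos [0.6566 0.044  0.0183] yaw 108.66 shift mm [  0.  -14.5  -8.7] turn 5.959851790575243
```

Emit:
arm_command --targets '[[[0,-0.0026,-0.0014,1,0],[0,-0.005,-0.0028,2,0],[0,-0.0074,-0.0042,3,0],[0,-0.0098,-0.0056,4,0],[0,-0.0121,-0.0071,5,0]]]'

```text
clock: 6.52
tool_pos: [0.6538, 0.0301, 0.0184]
ee_rot: [-34.1, 89.9, -20.4]
ft_force: [4.5, 0.3, -0.4]
width: 0.0002
```

```bash
python3 st.py
python3 - <<'E'
from h import *
c=cap('wrist');pickle.dump(c,open('w4.pkl','wb'));save(c,'pics/w4.png')
crop(c,'pics/w4r.png',460,230,120,80,6);crop(c,'pics/w4k.png',225,240,100,60,6)
for th in range(9,2,-1): gt(th,139.1,-74.5,.0183)
E
```

```text
jig [79.2  8.2] z 0.0184 yawrel 8.96 F jig [ 4.51 -0.11] F tile [ 4.44 -0.81] tile xy [139.3 -74.4]
t 6.575 pos [0.6537 0.0299 0.0183] yaw 103.61 shift mm [0.  0.3 0. ] turn -0.09350899535218105
t 6.575 pos [0.6537 0.0299 0.0183] yaw 103.61 shift mm [ 0.  -2.2 -1.3] turn 0.906491004647819
t 6.575 pos [0.6537 0.0299 0.0183] yaw 103.61 shift mm [ 0.  -4.6 -2.6] turn 1.906491004647819
t 6.575 pos [0.6537 0.0299 0.0183] yaw 103.61 shift mm [ 0.  -6.9 -4. ] turn 2.906491004647819
t 6.575 pos [0.6537 0.0299 0.0183] yaw 103.61 shift mm [ 0.  -9.3 -5.5] turn 3.906491004647819
t 6.575 pos [0.6537 0.0299 0.0183] yaw 103.61 shift mm [  0.  -11.6  -7. ] turn 4.906491004647819
t 6.575 pos [0.6537 0.0299 0.0183] yaw 103.61 shift mm [  0.  -13.9  -8.5] turn 5.906491004647819
```

View pics/w4.png

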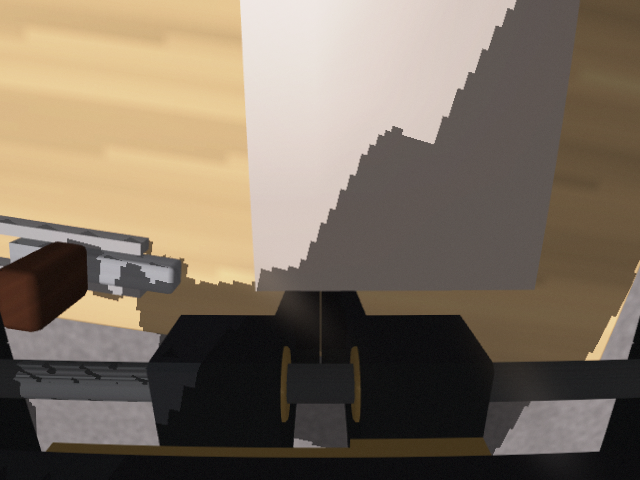

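View pics/w4r.png

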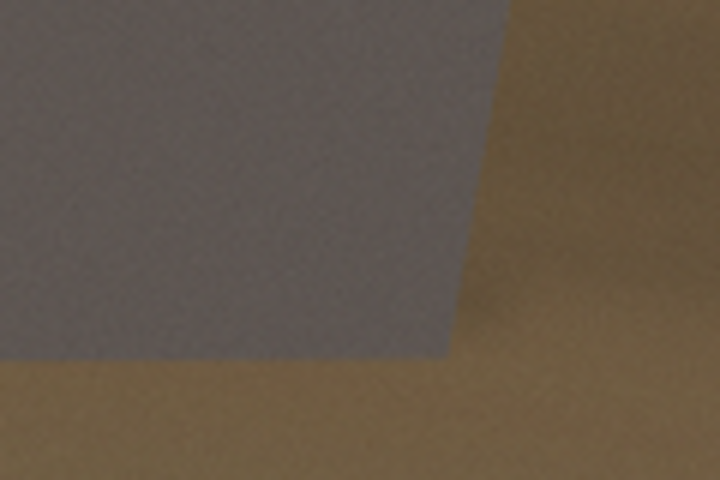

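View pics/w4k.png

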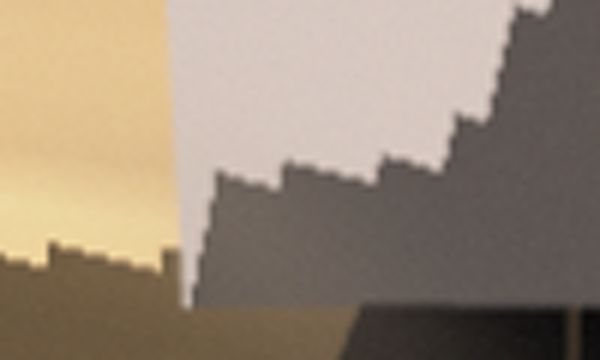

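Run:
```python
from tm import *
tilefit(pickle.load(open('w4.pkl','rb')),(255.8,290.5),(534.5,289.5),(241,3))
```

```text
th 9.03 origin [-70.2  59.9] [-70.2  60. ] len 110.1
th 9.08 origin [-70.2  59.8] [-70.1  59.9] len 110.1
```

The tile is seated on the peg (origin -70.2, 59.9) at 9.0°. I'll continue in smaller steps.

Emit:
arm_command --targets '[[[0,-0.002,-0.001,0.8,0],[0,-0.0039,-0.0021,1.6,0],[0,-0.0058,-0.0032,2.4,0],[0,-0.0077,-0.0044,3.2,0],[0,-0.0088,-0.0051,3.7,0]]]'

```text
clock: 7.2
tool_pos: [0.651, 0.0204, 0.0184]
ee_rot: [-33.8, 89.9, -23.8]
ft_force: [5.6, -0.1, -0.4]
width: 0.0003
```

```bash
python3 st.py
python3 - <<'E'
from h import *
for th in (5,4.5,4,3.5,3,2.5,2): gt(th,139.3,-74.5,.0183)
E
```

```text
jig [75.5 -1.3] z 0.0184 yawrel 5.29 F jig [ 5.58 -0.54] F tile [ 5.5  -1.06] tile xy [139.3 -74.5]
t 7.2 pos [0.651  0.0204 0.0184] yaw 99.99 shift mm [ 0.1 -0.7 -0.4] turn 0.2879199300259927
t 7.2 pos [0.651  0.0204 0.0184] yaw 99.99 shift mm [ 0.1 -1.9 -1. ] turn 0.7879199300259927
t 7.2 pos [0.651  0.0204 0.0184] yaw 99.99 shift mm [ 0.1 -3.2 -1.7] turn 1.2879199300259927
t 7.2 pos [0.651  0.0204 0.0184] yaw 99.99 shift mm [ 0.1 -4.3 -2.4] turn 1.7879199300259927
t 7.2 pos [0.651  0.0204 0.0184] yaw 99.99 shift mm [ 0.1 -5.5 -3.1] turn 2.2879199300259927
t 7.2 pos [0.651  0.0204 0.0184] yaw 99.99 shift mm [ 0.1 -6.7 -3.8] turn 2.7879199300259927
t 7.2 pos [0.651  0.0204 0.0184] yaw 99.99 shift mm [ 0.1 -7.9 -4.5] turn 3.2879199300259927
```

Emit:
arm_command --targets '[[[0,-0.0007,-0.0004,0.3,0],[0,-0.0014,-0.0008,0.6,0],[0,-0.0014,-0.0008,0.6,0]]]'

```text
clock: 7.58
tool_pos: [0.6505, 0.0188, 0.0184]
ee_rot: [-42.2, 89.9, -32.7]
ft_force: [5.9, -1.3, -1.2]
width: 0.0006
```

Emit:
arm_command --targets '[[[0,-0.0007,-0.0004,0.3,0],[0,-0.0007,-0.0004,0.3,0]]]'

```text
clock: 7.82
tool_pos: [0.6502, 0.0181, 0.0183]
ee_rot: [-41.2, 89.9, -32.1]
ft_force: [5.5, -1.4, -1.1]
width: 0.0006
```

Emit:
arm_command --targets '[[[0,-0.0007,-0.0004,0.3,0],[0,-0.0007,-0.0004,0.3,0]]]'

```text
clock: 8.07
tool_pos: [0.6499, 0.0173, 0.0184]
ee_rot: [-40.9, 89.9, -32.1]
ft_force: [5.9, -0.6, -1.4]
width: 0.0003
```

Emit:
arm_command --targets '[[[0,-0.0007,-0.0004,0.3,0],[0,-0.0007,-0.0004,0.3,0]]]'

```text
clock: 8.32
tool_pos: [0.6497, 0.0165, 0.0183]
ee_rot: [-40.4, 89.9, -31.9]
ft_force: [5.8, -0.7, -1.6]
width: 0.0005
```

Emit:
arm_command --targets '[[[0,-0.0007,-0.0004,0.3,0],[0,-0.0007,-0.0004,0.3,0]]]'

```text
clock: 8.57
tool_pos: [0.6494, 0.0157, 0.0184]
ee_rot: [-41.2, 89.9, -33.0]
ft_force: [6.4, -0.8, -1.4]
width: 0.0007
```

Emit:
arm_command --targets '[[[0,-0.0005,-0.0003,0.2,0],[0,-0.0005,-0.0003,0.2,0]]]'

```text
clock: 8.82
tool_pos: [0.6492, 0.0152, 0.0184]
ee_rot: [-39.8, 89.9, -31.8]
ft_force: [6.9, -1.5, -1.0]
width: 0.0005
```

```bash
python3 st.py
```

```text
jig [73.3 -6.4] z 0.0184 yawrel 3.31 F jig [ 6.78 -2.05] F tile [ 6.65 -2.44] tile xy [139.2 -74.5]
```

Emit:
arm_command --targets '[[[0,-0.0008,-0.0003,0.2,0],[0,-0.0008,-0.0003,0.2,0]]]'

```text
clock: 9.07
tool_pos: [0.6489, 0.0144, 0.0183]
ee_rot: [-40.1, 89.9, -32.3]
ft_force: [5.0, -2.3, -1.4]
width: 0.0004
```

Emit:
arm_command --targets '[[[0,-0.0007,-0.0003,0.2,0],[0,-0.0007,-0.0003,0.2,0]]]'

```text
clock: 9.32
tool_pos: [0.6487, 0.0138, 0.0183]
ee_rot: [-39.0, 89.9, -31.4]
ft_force: [5.7, -1.1, -0.4]
width: 0.0004
```

Emit:
arm_command --targets '[[[0,-0.0006,-0.0003,0.2,0],[0,-0.0006,-0.0003,0.2,0]]]'

```text
clock: 9.57
tool_pos: [0.6485, 0.0131, 0.0184]
ee_rot: [-36.1, 89.9, -28.7]
ft_force: [5.6, -1.8, -0.5]
width: 0.0007
```

Emit:
arm_command --targets '[[[0,-0.0006,-0.0003,0.2,0],[0,-0.0006,-0.0003,0.2,0]]]'

```text
clock: 9.82
tool_pos: [0.6482, 0.0125, 0.0184]
ee_rot: [-35.6, 89.9, -28.4]
ft_force: [5.1, -1.5, -0.4]
width: 0.0004
```

```bash
python3 st.py
python3 - <<'E'
from h import *
c=cap('wrist');pickle.dump(c,open('w5.pkl','wb'));save(c,'pics/w5.png')
crop(c,'pics/w5r.png',460,230,120,80,6);crop(c,'pics/w5k.png',225,240,100,60,6)
E
```

```text
jig [72.1 -8.9] z 0.0184 yawrel 2.5 F jig [ 4.92 -1.92] F tile [ 4.83 -2.13] tile xy [139.  -75.1]
```

View pics/w5.png

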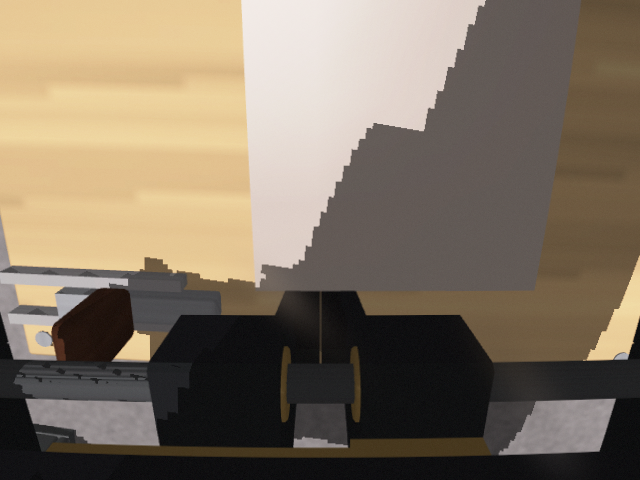

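View pics/w5r.png

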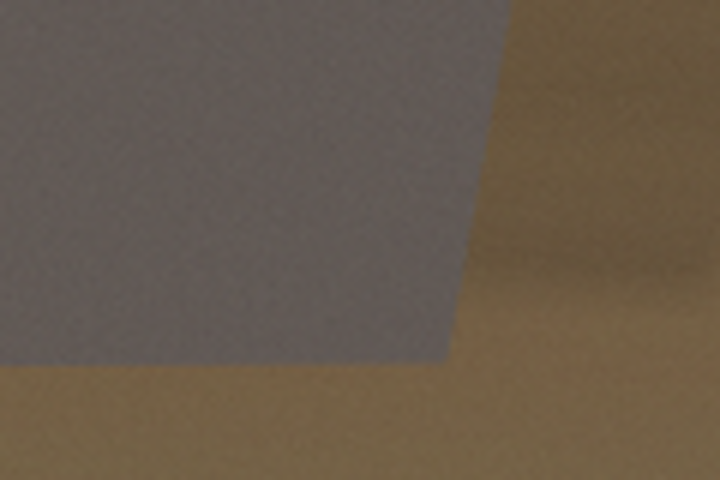

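View pics/w5k.png

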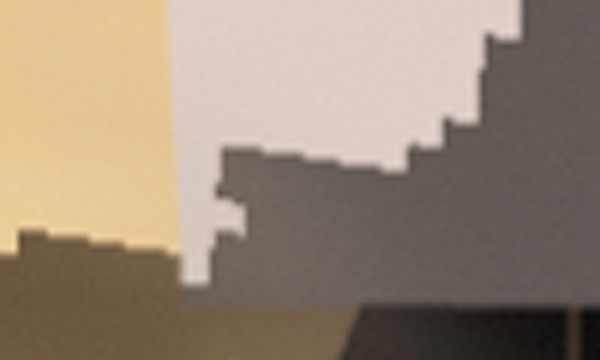

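Run:
```python
from tm import *
tilefit(pickle.load(open('w5.pkl','rb')),(255.5,290.5),(534.3,290.4),(242,3))
```

```text
th 2.37 origin [-70.   59.8] [-70.  60.] len 110.2
th 2.38 origin [-70.   59.8] [-70.  60.] len 110.2
```

Emit:
arm_command --targets '[[[0,-0.0005,-0.0003,0.2,0],[0,-0.0005,-0.0003,0.2,0]]]'

```text
clock: 10.12
tool_pos: [0.648, 0.012, 0.0183]
ee_rot: [-33.8, 89.9, -26.8]
ft_force: [5.1, -0.0, -0.3]
width: 0.0006
```

Emit:
arm_command --targets '[[[0,-0.0005,-0.0003,0.2,0],[0,-0.0005,-0.0003,0.2,0]]]'

```text
clock: 10.38
tool_pos: [0.6479, 0.0115, 0.0183]
ee_rot: [-23.9, 89.9, -17.1]
ft_force: [5.5, -0.2, -1.8]
width: 0.0004
```

Emit:
arm_command --targets '[[[0,-0.0005,-0.0003,0.2,0],[0,-0.0005,-0.0003,0.2,0]]]'

```text
clock: 10.62
tool_pos: [0.6477, 0.0111, 0.0184]
ee_rot: [-15.6, 89.9, -9.0]
ft_force: [6.8, 0.7, -1.2]
width: 0.0004
```

```bash
python3 st.py
```

```text
jig [ 71.5 -10.3] z 0.0184 yawrel 1.9 F jig [6.87 0.15] F tile [ 6.87 -0.07] tile xy [139.1 -74.9]
```

Emit:
arm_command --targets '[[[0,-0.0005,-0.0003,0.2,0],[0,-0.0005,-0.0003,0.2,0]]]'

```text
clock: 10.88
tool_pos: [0.6476, 0.0107, 0.0184]
ee_rot: [-10.2, 89.9, -3.8]
ft_force: [7.7, 0.9, -2.8]
width: 0.0002
```

Emit:
arm_command --targets '[[[0,-0.0005,-0.0003,0.2,0],[0,-0.0005,-0.0003,0.2,0]]]'

```text
clock: 11.12
tool_pos: [0.6475, 0.0103, 0.0184]
ee_rot: [-6.1, 89.9, 0.1]
ft_force: [8.4, 0.5, -2.2]
width: 0.0006
```

The force is climbing steadily, so the tile has met the stop. I'll ease the push up to about 12 N.

Emit:
arm_command --targets '[[[0,-0.0003,-0.0003,0.1,0],[0,-0.0003,-0.0003,0.1,0]]]'

```text
clock: 11.38
tool_pos: [0.6475, 0.01, 0.0185]
ee_rot: [-5.7, 89.8, 0.4]
ft_force: [9.1, 1.2, -2.7]
width: 0.0002
```

Emit:
arm_command --targets '[[[0,-0.0002,-0.0003,0.1,0],[0,-0.0002,-0.0003,0.1,0]]]'

```text
clock: 11.62
tool_pos: [0.6474, 0.0097, 0.0187]
ee_rot: [-6.0, 89.8, -0.0]
ft_force: [9.6, 2.0, -2.3]
width: 0.0005
```

```bash
python3 st.py
```

```text
jig [ 71.1 -11.6] z 0.0187 yawrel 1.3 F jig [9.72 1.17] F tile [9.75 0.95] tile xy [139.5 -74.8]
```

Emit:
arm_command --targets '[[[0.0003,0,-0.0003,0,0],[0.0003,0,-0.0003,0,0]]]'

```text
clock: 11.88
tool_pos: [0.6474, 0.0097, 0.0185]
ee_rot: [-7.1, 89.7, -1.1]
ft_force: [10.9, 2.1, -3.0]
width: 0.0003
```

Emit:
arm_command --targets '[[[0.0003,0,-0.0003,0,0],[0.0003,0,-0.0003,0,0]]]'

```text
clock: 12.12
tool_pos: [0.6474, 0.0097, 0.0184]
ee_rot: [-7.6, 89.7, -1.6]
ft_force: [12.0, 2.1, -0.7]
width: 0.0003
```

```bash
python3 st.py
```

```text
jig [ 71.1 -11.7] z 0.0184 yawrel 1.3 F jig [12.13  1.12] F tile [12.15  0.84] tile xy [139.4 -74.9]
```

Emit:
arm_command --targets '[[[0,0,0,0,0],[0,0,0,0,0],[0,0,0,0,0],[0,0,0,0,0],[0,0,0,0,0]]]'

```text
clock: 12.75
tool_pos: [0.6474, 0.0097, 0.0184]
ee_rot: [-7.5, 89.7, -1.5]
ft_force: [13.0, 1.9, -1.8]
width: 0.0005
```

```bash
python3 st.py
python3 - <<'E'
from h import *
c=cap('wrist');pickle.dump(c,open('w6.pkl','wb'));save(c,'pics/w6.png')
crop(c,'pics/w6r.png',460,230,120,80,6);crop(c,'pics/w6k.png',225,240,100,60,6)
E
```

```text
jig [ 71.1 -11.7] z 0.0184 yawrel 1.3 F jig [13.12  0.83] F tile [13.14  0.53] tile xy [139.4 -74.9]
```

View pics/w6r.png

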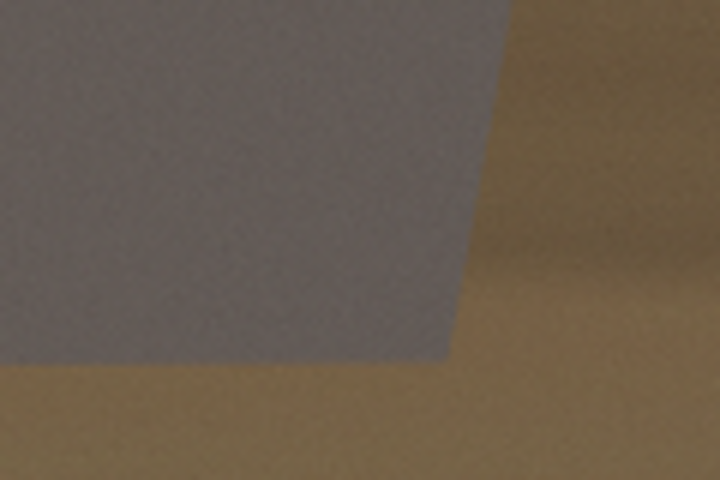

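View pics/w6k.png

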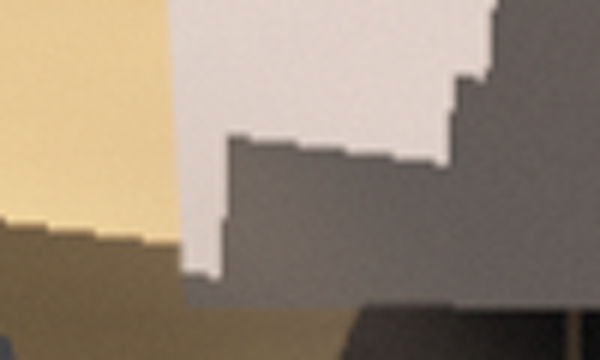

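View pics/w6.png

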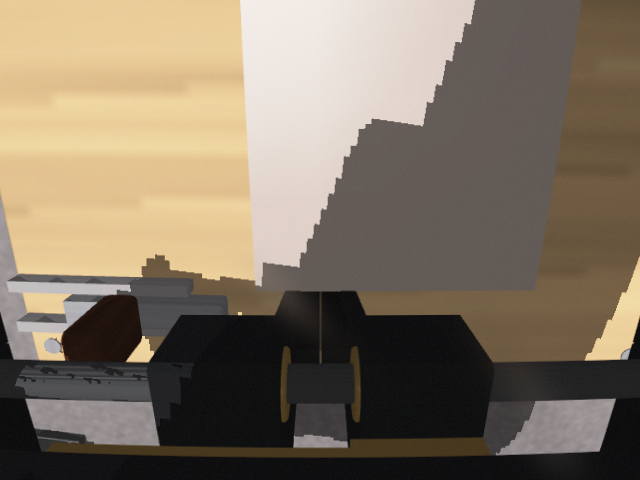

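Run:
```python
from tm import *
tilefit(pickle.load(open('w6.pkl','rb')),(255.5,290.7),(534.5,290.0),(241,3))
```

```text
th 1.31 origin [-69.8  59.7] [-69.8  59.9] len 110.2
th 1.31 origin [-69.8  59.7] [-69.8  59.9] len 110.2
```

By the lever about the peg, (13.1 − 5.3) N of net push gives roughly 5–8 N on the stop. It has been held for over 0.6 s, the angle is 1.3°, and the notch is on the peg. I'll release square to the edge and rise.

Emit:
arm_command --targets '[[[0,0,0.001,0,0],[0,0,0.003,0,0],[0,0,0.008,0,0],[0,0,0.015,0,0],[-0.02,0,0.02,0,0]]]'

```text
clock: 13.42
tool_pos: [0.6648, 0.0119, 0.0361]
ee_rot: [167.0, 89.8, 173.1]
ft_force: [-0.7, -0.0, 1.2]
width: 0.0006
```

Emit:
arm_command --targets '[[[-0.03,0,0,0,0],[-0.06,0,0,0,0],[-0.1,0,0,0,0],[-0.14,0,0,0,0],[-0.14,0,0,0,0]]]'

```text
clock: 14.05
tool_pos: [0.6667, 0.0116, 0.1809]
ee_rot: [-16.2, 89.7, -10.2]
ft_force: [-0.0, -0.1, -0.7]
width: 0.0003
```

Run:
```python
from h import *
import time
go([.645,.0,.2],94.7)
c=cap('wrist');pickle.dump(c,open('w7.pkl','wb'));save(c,'pics/w7.png');print(c['state']['ft_force'])
```

```text
t 14.05 pos [0.6667 0.0116 0.1809] yaw 96.03 shift mm [-19.2  -9.3 -22.7] turn 1.3317620692366177
[-0.03054689 -0.07742374 -0.73507624]
```

View pics/w7.png

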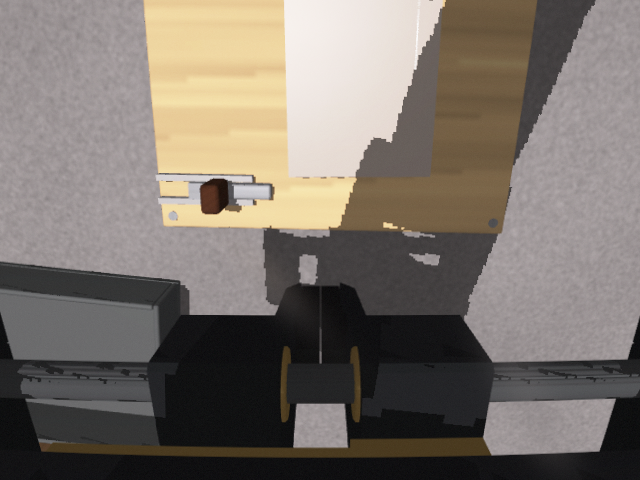

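Run:
```python
from h import *
c=pickle.load(open('w7.pkl','rb'))
crop(c,'pics/w7c.png',145,160,160,80,5)
go([*jw([76,-126]),.09],94.7);go([*jw([76,-126]),.035],94.7)
```

```text
t 14.1 pos [0.6658 0.0118 0.1783] yaw 96.03 shift mm [  88.4 -114.5  -16.4] turn 1.3307457812662733
t 14.1 pos [0.6658 0.0118 0.1783] yaw 96.03 shift mm [ 143.4 -114.5  -16.5] turn 1.3307457812662733
```

View pics/w7c.png

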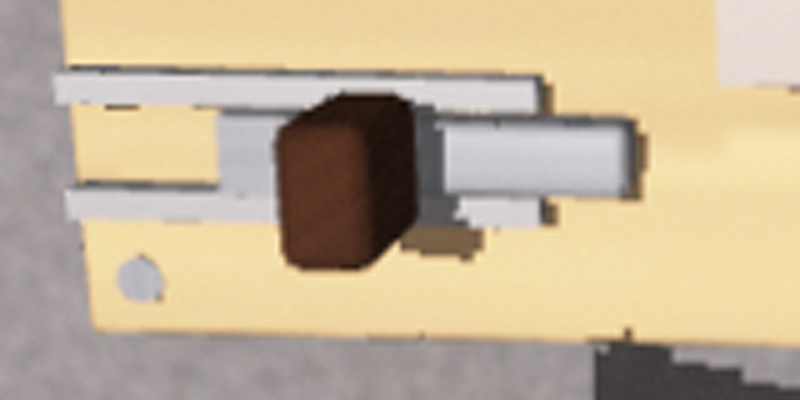

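Run:
```python
from h import *
c=pickle.load(open('w7.pkl','rb'))
w1=pickle.load(open('w1.pkl','rb'))
uv=[(145+(x+.5)/5-.5,160+(y+.5)/5-.5) for x,y in[(323,200),(280,200),(700,84),(620,120)]]
for z,u in zip((.057,.057,.026,.02),uv): print(wj(onz(c,[u],z)[0]).round(1))
# triangulate grip top centre w1/w7
o1,d1=ray(w1,[(145+307.5/4.7-.5,130+467.5/4.7-.5)]);o2,d2=ray(c,[uv[0]])
A=np.c_[d1[0],-d2[0]];t=np.linalg.lstsq(A,o2-o1,rcond=None)[0];print(o1+t[0]*d1[0],o2+t[1]*d2[0])
```

```text
[ 75.6 -90.7]
[ 75.8 -96.8]
[ 63.  -39.8]
[ 70. -53.]
[ 0.66026438 -0.07024863  0.04950357] [ 0.66025782 -0.07063007  0.0496041 ]
```

The grip centre is at jig (75.6, -90.7), with a top height of 0.0565 by depth, as described. The bar's near side at x = 70 clears the tile edge at x = 63. I'll go to its right side.

Emit:
arm_command --targets '[[[0,-0.04,-0.006,1.3,0],[0.01,-0.08,-0.012,1.3,0],[0.04,-0.1145,-0.0165,1.3,0],[0.07,-0.1145,-0.0165,1.3,0],[0.09,-0.1145,-0.0165,1.3,0]]]'

```text
clock: 14.72
tool_pos: [0.6598, -0.104, 0.084]
ee_rot: [156.8, 89.7, 161.5]
ft_force: [0.4, 0.5, -0.4]
width: 0.0005
```

```bash
python3 st.py
python3 - <<'E'
from h import *
go([*jw([76,-126]),.035],94.7)
c=cap('wrist');save(c,'pics/w8.png')
E
```

```text
jig [  74.1 -126. ] z 0.084 yawrel -0.02 F jig [0.45 0.47] F tile [0.45 0.47] tile xy [ 144.2 -185.9]
t 14.725 pos [ 0.6598 -0.104   0.084 ] yaw 94.68 shift mm [49.  -0.1  2.1] turn -0.021779948882141298
```

View pics/w8.png

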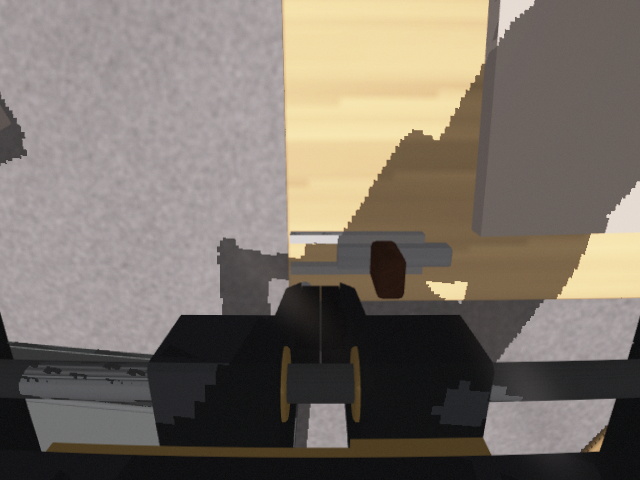

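The fingers are above the spot right of the grip, which is at (388,270). I'll descend and push along jig +y (tool +y).

Emit:
arm_command --targets '[[[0.015,0,0.001,0,0],[0.03,0,0.001,0,0],[0.042,0,0.001,0,0],[0.047,0,0.001,0,0],[0.047,0,0.001,0,0]]]'

```text
clock: 15.4
tool_pos: [0.6621, -0.1037, 0.0405]
ee_rot: [160.7, 90.0, 165.4]
ft_force: [-0.6, 0.7, 0.8]
width: 0.0002
```

Emit:
arm_command --targets '[[[0,0.004,0,0,0],[0,0.008,0,0,0],[0,0.012,0,0,0],[0,0.016,0,0,0],[0,0.02,0,0,0]]]'

```text
clock: 16.02
tool_pos: [0.6605, -0.0838, 0.0408]
ee_rot: [-53.0, 90.0, -48.2]
ft_force: [0.9, -2.3, 1.4]
width: 0.0004
```

```bash
python3 st.py
```

```text
jig [  76.5 -106. ] z 0.0408 yawrel 0.03 F jig [ 0.71 -2.39] F tile [ 0.71 -2.39] tile xy [ 146.4 -166. ]
```

Emit:
arm_command --targets '[[[0,0.004,0,0,0],[0,0.008,0,0,0],[0,0.012,0,0,0],[0,0.016,0,0,0],[0,0.02,0,0,0]]]'

```text
clock: 16.65
tool_pos: [0.6588, -0.0636, 0.0407]
ee_rot: [-24.3, 90.0, -19.6]
ft_force: [0.3, -2.7, 2.6]
width: 0.0003
```

Emit:
arm_command --targets '[[[0,0.003,0,0,0],[0,0.006,0,0,0],[0,0.009,0,0,0],[0,0.011,0,0,0]]]'

```text
clock: 17.15
tool_pos: [0.6579, -0.0527, 0.0406]
ee_rot: [1.2, 90.0, 6.0]
ft_force: [0.0, -2.0, 2.9]
width: 0.0006
```

```bash
python3 st.py;python3 - <<'E'
from h import *
c=cap('wrist');save(c,'pics/w9.png')
E
```

```text
jig [ 76.4 -74.7] z 0.0406 yawrel 0.03 F jig [-0.16 -1.96] F tile [-0.16 -1.96] tile xy [ 146.3 -134.8]
```

View pics/w9.png

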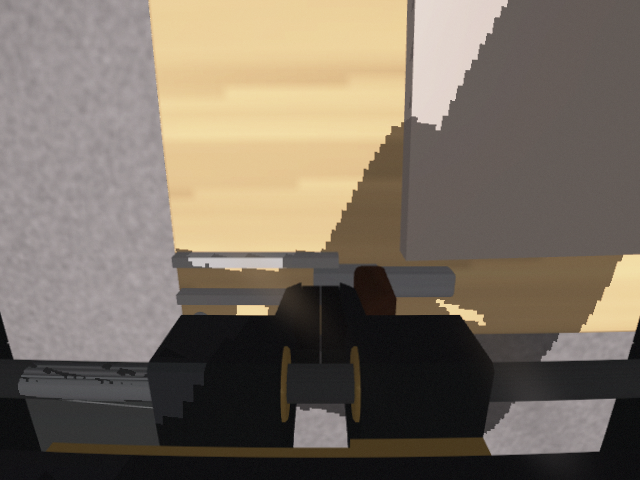

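The bar is sliding behind the tile's edge with clearance: its tip is at (455,282) and the tile's edge at row 257. I'll go on to the stop.

Emit:
arm_command --targets '[[[0,0.002,0,0,0],[0,0.004,0,0,0],[0,0.006,0,0,0],[0,0.006,0,0,0]]]'

```text
clock: 17.7
tool_pos: [0.6578, -0.0514, 0.0408]
ee_rot: [-81.6, 89.6, -76.9]
ft_force: [1.9, -22.7, -0.5]
width: 0.0008
```

Emit:
arm_command --targets '[[[0,0.001,0,0,0],[0,0.002,0,0,0],[0,0.003,0,0,0],[0,0.003,0,0,0]]]'

```text
clock: 18.2
tool_pos: [0.6578, -0.0511, 0.0409]
ee_rot: [-81.7, 89.4, -77.1]
ft_force: [1.7, -33.9, -2.1]
width: 0.0006
```

A firm stop is reached at about 42 mm of travel, which fits a start near 8 mm. I'll back off and check.

Emit:
arm_command --targets '[[[0,-0.006,0,0,0],[0,-0.012,0,0,0],[0,-0.025,0,0,0],[0,-0.035,0,0,0],[-0.02,-0.035,0,0,0]]]'

```text
clock: 18.82
tool_pos: [0.6592, -0.0793, 0.0599]
ee_rot: [157.2, 89.8, 161.8]
ft_force: [0.6, 0.1, 0.1]
width: 0.0
```

Emit:
arm_command --targets '[[[-0.04,0.01,0,0,0],[-0.08,0.03,0,0,0],[-0.12,0.05,0,0,0],[-0.16,0.08,0,0,0],[-0.19,0.1,0,0,0]]]'

```text
clock: 19.45
tool_pos: [0.6515, 0.0225, 0.2544]
ee_rot: [-7.5, 89.8, -2.7]
ft_force: [0.2, -0.3, 0.8]
width: 0.0002
```

Emit:
arm_command --targets '[[[0,0,-0.01,0,0],[0,0,-0.02,0,0],[0,0,-0.02,0,0]]]'

```text
clock: 19.82
tool_pos: [0.6315, 0.0196, 0.2523]
ee_rot: [-8.3, 89.9, -3.6]
ft_force: [0.4, -0.5, -0.2]
width: 0.0006
```

```bash
python3 st.py
python3 - <<'E'
from h import *
c=cap('wrist');pickle.dump(c,open('w10.pkl','wb'));save(c,'pics/w10.png');print(c['state']['ft_force'])
crop(c,'pics/w10a.png',150,0,200,150,4);crop(c,'pics/w10c.png',150,100,180,130,4.4);crop(c,'pics/w10b.png',330,0,180,230,2.6)
E
```

```text
jig [56.1 -0.5] z 0.2523 yawrel 0.05 F jig [ 0.31 -0.52] F tile [ 0.31 -0.52] tile xy [126.  -60.6]
[ 0.35516936 -0.48835059 -0.1584552 ]
```

View pics/w10.png

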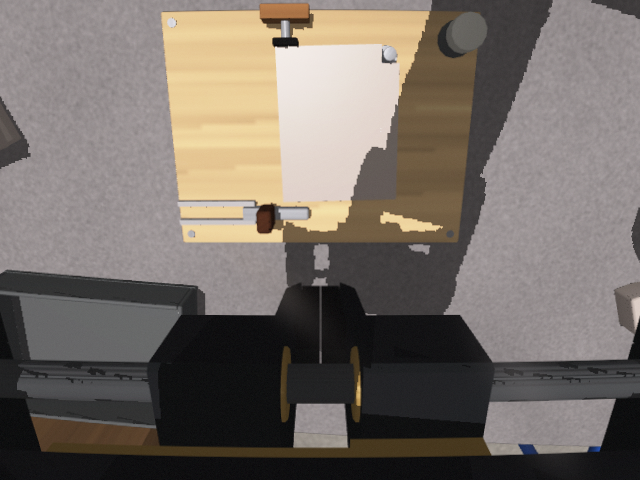

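View pics/w10c.png

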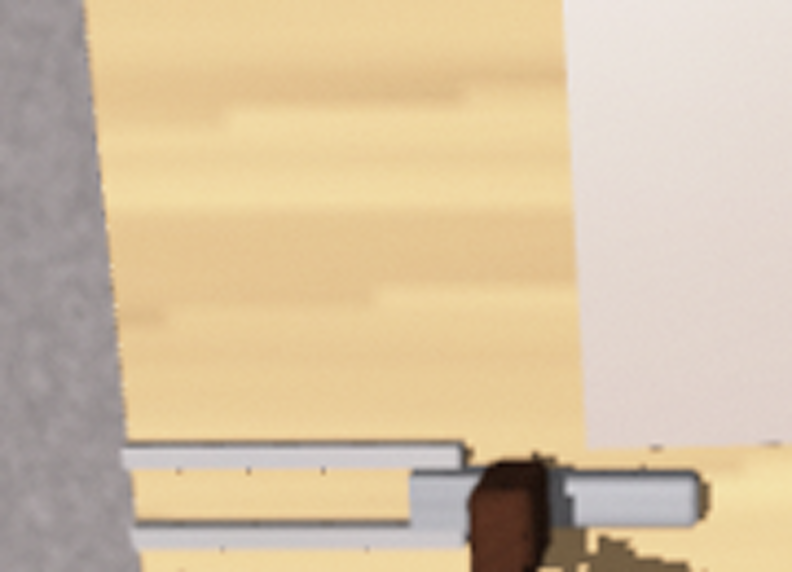

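View pics/w10a.png

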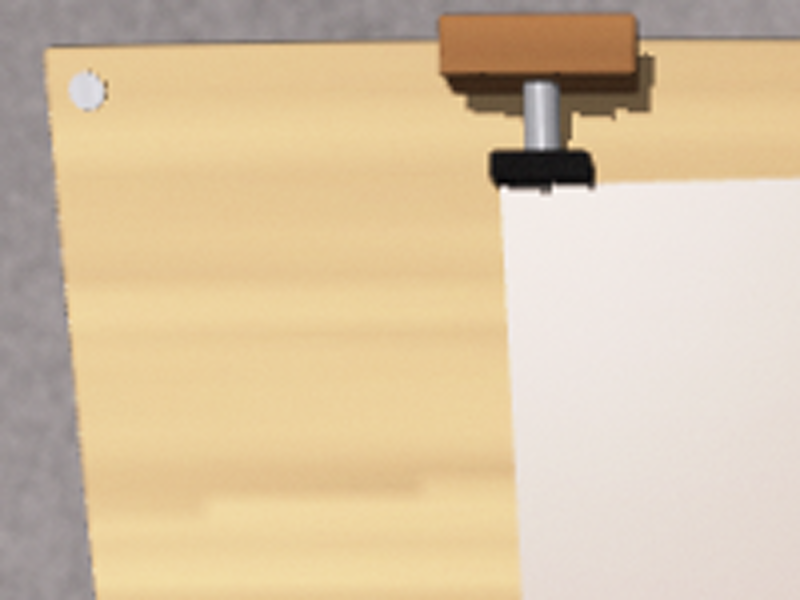

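View pics/w10b.png

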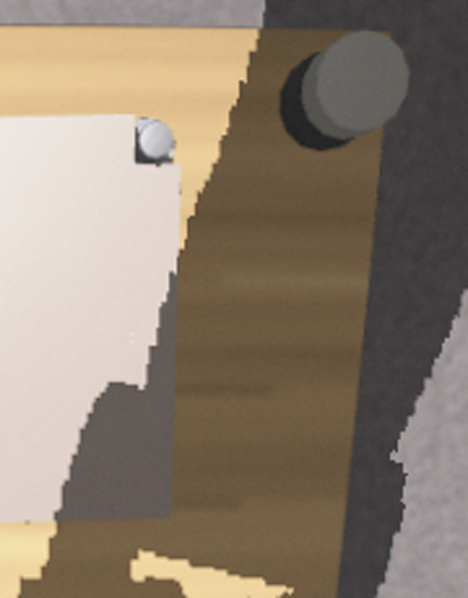

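Run:
```python
from tm import *
c=pickle.load(open('w10.pkl','rb'))
f=lambda x,y:(150+(x+.5)/4.4-.5,100+(y+.5)/4.4-.5)
tilefit(c,f(586,446),(330+170.5/2.6-.5,516.5/2.6-.5),(150+500.5/4-.5,187.5/4-.5))
print('bar tip',wj(onz(c,[f(700,500)],.02)[0]),wj(onz(c,[f(412,475)],.02)[0]),'before', -52,-116.1)
```

```text
th 1.57 origin [-70.1  59.4] [-70.1  59.1] len 109.6
th 1.56 origin [-70.1  59.5] [-70.1  59.1] len 109.6
bar tip [ 76.38355907 -11.9211181 ] [ 70.57936697 -77.26779395] before -52 -116.1
```

The final checks agree, so I'm handing in.

```bash
python3 -c "
from bench import ticket,readout
print(readout.get_state()['clock']);print(ticket.finish_job())"
```

```text
19.875
the job is handed in; nothing more can be done
None
```

I swung the tile clockwise about the peg with closed fingers until it met the rubber stop. I held it there for more than 0.6 s with about 12–13 N at the finger. Then I let go, slid the keeper across to its end stop, drew clear and handed the job in at 19.9 s.

**Last checks**
- **Tile:** it lies 1.6° (0.027 rad) from the jig, its edge on the stop. Its notch is within about 1 mm of the peg.
- **Keeper:** the bar moved about 40 mm, from a start I estimate near 10 mm, and then met a hard stop. It lies about 7 mm behind the tile's far edge.
- **Robot and bystanders:** the arm is clear of everything and its force reads about zero. The pot is still standing where it was; the other bystanders I did not measure again.

**Not measured directly**
- **Stop force:** I worked it out as roughly 5–8 N, from the finger force less sliding friction. How far the tile turned while pressing would suggest more, but the push itself limits it to about 11–13 N.
- **Keeper position:** the absolute value rests on the hard stop, which I pressed with up to 34 N. The measured travel alone does not prove it.
- **Keeper grip height:** my two wrist views put its top at 50 mm, but the depth image gave 56.5 mm, which matches the description, so I used that.

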